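Rake a dropped nut out from under the low shelf

TASK

A brass hexagon nut has slid under the low blue shelf on the workbench and lies near the sprung guard plate at the back, out of sight. Take the flat hook probe by its orange handle, feel your way along the guard without ever pressing on it harder than about 8 N, and drag the nut out onto the bench in front of the shelf until it is well clear of the edge, then stand the probe back down on its foot and let go. Be gentle with the shelf and do not disturb what stands on it or the dish and the marker on the bench.

Things in the scene. Friction and masses are not known exactly. Their poses are not given: they have to be found in the camera images.
- probe: Loose flat hook probe, 0.2 kg, standing on its foot. Origin: underside of the foot, below the handle; x along the blade to the hook, z up. Foot plate 48 (x) x 56 x 4 mm. Upright orange handle 26 (x) x 16 (y) mm, 10 to 88 mm up: pinch its 16 mm (along y) from above. Steel blade flat on the bench, y -9 to +9, 4 mm thick, out to x = 160 mm, ending in the hook's tooth.
- probe_grip (a point): On the probe's handle axis, 65 mm above the underside of its foot: a good height to grip.
- probe_hook (a point): Middle of the rear face of the probe's tooth: x = 160, y = -18, z = 4 mm in the probe's frame. The tooth is a cross bar x = 155 to 160 mm, 8 mm high, y = +9 to -45 mm: it projects 36 mm past the blade to the -y side (right, seen along the blade), so that blade and tooth form an L.
- riser: Low blue sheet-steel shelf, fixed. Origin: on the bench below the middle of its deck; x from its open front to its back, y to its left. Deck 130 (x) x 262 (y) mm, underside 32 and top 37 mm above the bench; front lip hangs down to 26 mm above it. Front edge at x = -65 mm. Side walls: inner faces at y = +125 and -125 mm, 6 mm thick, flanges outside (to 150 mm, 2 mm high).
- riser_front (a point): Middle of the shelf's front edge, at bench level; axes as the shelf's. The nut is well clear when its centre is at least 25 mm in front of this edge; do not take it farther than 150 mm from it.
- riser_under (a point): On the bench under the middle of the deck. Hidden here, its place not measured: a guard plate across the space, 228 mm wide, 5 to 27 mm high. Middle of its front face 52 to 105 mm behind the shelf's front edge; skewed up to 0.10 rad either way from the shelf's y. Sprung: gives 1 mm per 2 N straight back, up to 10 mm, and returns. Never press it over 8 N.
- riser_lane (a point): On the front edge at bench level, 86.5 mm left of the shelf's middle: way in for the probe. The nut never lies left of y = +45 mm (shelf frame). Hidden, not measured: one brass hexagon nut, 17 mm across flats, 8 mm high, 20 g, flat on the bench, 6 to 10 mm in front of the guard, centre at y = -105 to +30 mm. Dragging it takes under 1 N, too little to feel surely.
- riser_right (a point): Front end of the right side wall's inner face, at bench level (y = -125 mm). A tooth that slides along the guard from the left passes behind the nut; the blade then pushes the nut along ahead of it, to the right. When the tooth's end is within a few mm of this wall, the nut is inside the hook and can be drawn out, between blade, tooth and wall.
- solder_reel: Solder reel, 57 mm across, 26 mm high, loose on top of the shelf; bystander. Origin: centre of its underside.
- small_jar: White jar with black cap, 48 mm across, 51 mm high, loose on top of the shelf; bystander. Origin: centre of its underside.
- tip_tinner: Flat round tin with a red top, 47 mm across, 19 mm high, loose on top of the shelf; bystander. Origin: centre of its underside.
- glass_dish: Shallow glass dish, 74 mm across, 16 mm high, loose on the bench to the left; bystander. Origin: centre of its underside.
- marker: Black marker pen, 123 mm long, loose on the bench to the left; bystander. Origin: centre of its underside.

How it is judged (in metres and radians):
On the way:
1. the probe's hook goes in under the shelf (x of probe_hook in the frame of riser above -0.045 m), for 0.1 s.
At the end, for the whole second after the job is handed in: The nut lies on the bench in front of the shelf, its centre 25 to 150 mm in front of the front edge and within 170 mm of the shelf's middle line; the probe stands released and at rest on its foot on the bench, upright within 0.1 rad (x of nut_mid in the frame of riser_front between -0.15 and -0.025 m and y of nut_mid in the frame of riser_front between -0.17 and 0.17 m and height (world z) of nut_mid below 0.02 m and angle between probe's own z axis and vertical below 0.1 rad and height (world z) of probe below 0.004 m and linear speed of probe below 0.02 m/s); the robot touches nothing.
It fails at once if the guard pressed with the probe harder than 8 N (contact force between probe and guard_c0 above 8 N).
It fails at once if the probe forced against the shelf (over 20 N) (contact force between probe and riser above 20 N).
It fails at once if the robot's arm or fingers strike the shelf (over 10 N) (contact force between the arm and riser above 10 N).
It fails at once if a bystander disturbed (moved over 20 mm) (distance of any of solder_reel, small_jar, tip_tinner, glass_dish, marker from where it was at the start of the episode above 0.02 m).
It also fails if it takes over 69 s, if anything falls off the work surface, if the arm or the gripper's body presses on something with over 40 N, if the wrist force passes 120 N, or if a joint passes its speed limit or range.

ROBOT

A 6-joint arm with a two-finger parallel gripper is mounted at the origin on a cart in front of the work surface, level with it; the furniture and walls round the work are solid. World frame = base frame: x ahead of the robot, y to its left, z up, the work surface at z = 0. Lengths are in mm, angles in degrees, forces in N, time in s.
With the tool pointing down it reaches from about 350 to 850 mm from the base axis. Payload 8.1 kg.
Tool frame: the origin (TCP) lies midway between the tips of the shut fingers; the grasp point (between the pads) lies 19 mm behind it; z points along the fingers, y is the line along which they close (so a half turn about z gives the same grasp; the last joint's range is limited). The gripper opens to 85 mm and grips with 20 to 120 N. Pads are 22 mm wide; open, the fingers measure 114 mm over their backs; the gripper's body (76 mm by 85 mm) begins 54 mm behind the grasp point. The pads swing forward as they close: fully open they stand 13 mm farther back than shut.
Start: joints at [71.769, 7.471, 85.268, -0, 87.261, -4.893], TCP at [138.399, 583.824, 231.292] pointing down, gripper open.
Joint ranges: [-169.43, 169.43], [-51.17, 129.36], [1.28, 143.12], [-76.62, 256.62], [0, 156.53], [-152.29, 152.29]. Speed limits (degrees/s): [136.94, 136.94, 159.86, 180, 180, 180].

INTERFACE

Orientations are given as [roll, pitch, yaw] about the fixed x, y, z axes, in that order (R = Rz(yaw) Ry(pitch) Rx(roll)).
In Python, from bench import sense, snapshot, order, finder gives the robot as it stands.
- The arm moves only by the tool send_rows, never from a script. Its argument "steps" is a list of rows, each a list of 2 entries, a list of its own where there are three numbers: the shift along the world's x, y, z in units of 30 mm (1.0 is 30 mm), then the turn, a rotation vector about the world's x, y, z in rad. In form: [[[dx, dy, dz], [wx, wy, wz]], ...]. A call has 1 to 10 rows; each row is the pose to reach, as a shift and turn from the pose commanded when the call began; what a row does not reach only later rows make up. A row lasts 1/8 s, in which the tool goes at most 62.5 mm and 10.7 degrees, less where a joint would pass 70% of its speed; a pose out of reach is approached as far as the arm can. A call with a gripper value outside its range is refused whole. "fingers" is the closure, from 0 (fully open) to 1 (shut), set as the call begins (left out, the last holds). The fingers move at their own pace and stop on an object; "squeeze" is the grip in N (left out, the last holds). Time passes only in rows, so rows that repeat a pose let the fingers close. It gives the time, the measured TCP pose, the force, the opening and the grip force at its end, in the units of the state.
- sense(): the state, without advancing time (a new reading comes with each control period).
- snapshot(name): name is "scene" or "top"; returns a dict with "img" (384x512x3 uint8, red, green, blue), "K" (3x3 intrinsics, pixels), "k1" (the pictures are not rectified: a ray, as slopes to the right and down, at radius r is drawn at 1 + k1 r^2 times it, then the intrinsics apply), "pose" (4x4, takes a point from camera to world coordinates). Camera axes: x right, y up, looking along -z (the intrinsics and any distortion apply to the point x, -y, -z); pixel columns grow to the right and rows downward; lengths in mm; the calibration is good to about 2 mm. A picture is of the moment at which its call begins. There is no depth.
- order.hand_in(): hands the job in; it is judged then, once.
Trained networks look in the newest picture that a camera, given by its name, has taken for a name from the list of things; names that differ only in an ending like _2 or _b are one class to them, and where a whole thing is asked for, a point or a joint stands for the part that bears it (a point fixed in the world has none). Each returns a list of dicts, best first, with "confidence" (0 to 1); they miss things now and then, are a little off and sometimes report something else, mostly with a low value. They report only what shows in the picture. A call takes as long as a camera call.
- finder.find_in(label, camera): "box" ([left, top, width, height] as shares, 0 to 1, of the picture: columns of its width, rows of its height, round what is visible of it).
- finder.trace(label, camera): "mask" (384x512 bool, what is visible of it) and "box" ([left, top, width, height] as shares, 0 to 1, of the picture: columns of its width, rows of its height, round what is visible of it).
- finder.pinpoint(label, camera): "at" ([column, row] as shares, 0 to 1, of the picture: columns of its width, rows of its height: a listed point, or the origin of a listed thing).
The state is a dict: "time": time; "joint_pos": joint angles; "qd": joint speeds; "joint_efforts": joint torques, N m; "tool_pos": TCP position; "tcp_rot": TCP orientation; "ft_force": force on the tool from outside, world axes, zero at the start; "wrist_torque": the same for the moment, N m; "finger_gap": finger opening in mm; "grip_force": force on a finger pad.
Only numpy, scipy, OpenCV 4.12 (cv2) and the standard library are available. Lean on these libraries where they do the work, as an engineer would, in place of code of your own. Each camera call takes 0.05 s, during which the arm holds its last target. There are 200 camera calls.

## Working session

There is one attempt and no reset: what is moved stays moved. The work goes in short steps, Python scripts to look and compute and a tool call to move; the robot and the scene stay as the last step left them, time stands still between calls to the robot, and variables do not carry over. Pictures are saved under pics/ and viewed, at most 10 in all, crops included, and the job is handed in when it is done.

Besides the shell and the picture viewer there is one more tool, called after ">>>" as a command line: name --argument value ..., lists and objects as JSON in quotes. send_rows: Moves the arm, as the interface text tells. Its arguments: {"type":"object","properties":{"steps":{"type":"array"},"fingers":{"type":"number"},"squeeze":{"type":"number"}},"required":["steps"]}

```bash
mkdir -p pics; cat > h.py <<'E'
import numpy as np, cv2
from bench import sense, snapshot, order, finder
def ray(s,px):
    K=np.array(s["K"]);P=np.array(s["pose"])
    d=np.array([(px[0]-K[0,2])/K[0,0],(px[1]-K[1,2])/K[1,1]])
    u=d.copy()
    for _ in range(20): u=d/(1+s["k1"]*(u@u))
    return P[:3,3],P[:3,:3]@np.array([u[0],-u[1],-1.])
def at(s,px,z):
    o,d=ray(s,px); return o+d*(z-o[2])/d[2]
def proj(s,p):
    K=np.array(s["K"]);P=np.array(s["pose"]);c=P[:3,:3].T@(np.array(p)-P[:3,3])
    u=np.array([c[0]/-c[2],c[1]/c[2]]);u=u*(1+s["k1"]*(u@u))
    return np.array([K[0,0]*u[0]+K[0,2],K[1,1]*u[1]+K[1,2]])
def save(s,n): cv2.imwrite(f"pics/{n}.png",s["img"][:,:,::-1])
E
python3 - <<'E'
from h import *
np.set_printoptions(precision=1,suppress=True)
S={}
for c in ["scene","top"]:
    s=S[c]=snapshot(c); save(s,c); print(c,s["pose"][:3,3],-s["pose"][:3,2],s["k1"])
    for n,z in [("probe",0),("probe_grip",65),("probe_hook",4),("riser",0),("riser_front",0),("riser_lane",0),("riser_right",0),("solder_reel",37),("small_jar",37),("tip_tinner",37),("glass_dish",0),("marker",0)]:
        r=finder.pinpoint(n,c)
        for q in r[:1]:
            px=np.array(q["at"])*[512,384]; print(n,px,round(q["confidence"],2),at(s,px,z))
print(sense())
E
```

```text
scene [283.8 612.  871.4] [ 0.3 -0.6 -0.8] -0.11683136949470643
probe [293.4 204.2] 0.98 [490.4 -53.5   0. ]
probe_grip [295.9 184.1] 0.93 [493.2 -67.   65. ]
probe_hook [322.6 165.4] 0.57 [ 465.6 -215.7    4. ]
riser [246.4 151.1] 0.94 [ 688.9 -181.3   -0. ]
riser_front [268.3 159.5] 0.84 [ 616.6 -176.3    0. ]
riser_lane [255.1 181.3] 0.56 [615.9 -84.6   0. ]
riser_right [276.7 133.3] 0.67 [ 638.5 -289.7    0. ]
solder_reel [234.4 162.4] 0.88 [682.5 -94.2  37. ]
small_jar [237.2 143.2] 0.83 [ 709.7 -165.7   37. ]
tip_tinner [248.5 125. ] 0.71 [ 714.3 -250.4   37. ]
glass_dish [276.7 311.9] 0.71 [412.1 241.3   0. ]
marker [208.9 297.9] 0.77 [562.9 274.1   0. ]
top [ 476.3   15.1 1120. ] [ 0.1 -0.  -1. ] -0.061987865969341305
probe [273.2 221.4] 0.68 [499.5 -59.9   0. ]
probe_grip [275.7 222.6] 0.6 [495.2 -62.1  65. ]
probe_hook [329.7 233.9] 0.61 [ 467.8 -216.6    4. ]
riser [308.2 155. ] 0.71 [ 688.2 -156.1    0. ]
riser_front [313.7 181.7] 0.75 [ 612.7 -172.     0. ]
riser_lane [282.5 181.4] 0.94 [611.6 -84.4   0. ]
riser_right [362.  174.3] 0.59 [ 636.7 -309.1    0. ]
solder_reel [289.5 154.5] 0.59 [681.4 -99.2  37. ]
small_jar [312.7 143.5] 0.6 [ 713.4 -162.6   37. ]
tip_tinner [341.8 142.9] 0.65 [ 717.2 -243.1   37. ]
glass_dish [162.5 251.4] 0.71 [411.1 243.2   0. ]
marker [152.3 188.3] 0.51 [584.7 278.2   0. ]
{'time': 1.3, 'joint_pos': array([71.8,  7.5, 85.3,  0. , 87.3, -4.9]), 'qd': array([ 0. , -0.1, -0. , -0. , -0. , -0. ]), 'joint_efforts': array([  0. , -56.9, -50.1,  -0. ,   0. ,   0. ]), 'tool_pos': array([138.4, 583.8, 231.3]), 'tcp_rot': array([-180. ,   -0. ,  166.7]), 'ft_force': array([ 1. ,  0.7, -0.1]), 'wrist_torque': array([-0. , -0.1, -0. ]), 'grip_force': 0.0, 'finger_gap': 85.27837211615437}
```

```bash
python3 -c "
import cv2,numpy as np
a=cv2.imread('pics/scene.png');b=cv2.imread('pics/top.png')
cv2.imwrite('pics/both.png',cv2.resize(np.vstack([a,b]),None,fx=.78,fy=.78))"
```

```text
(no output)
```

View pics/scene.png

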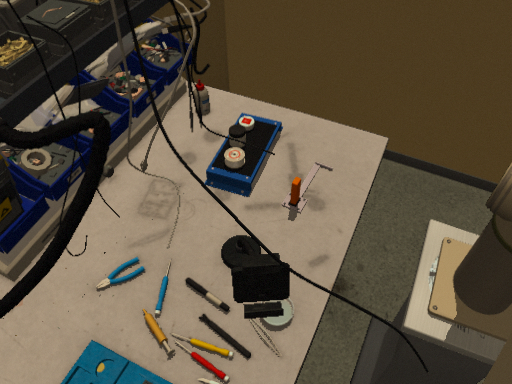

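View pics/top.png

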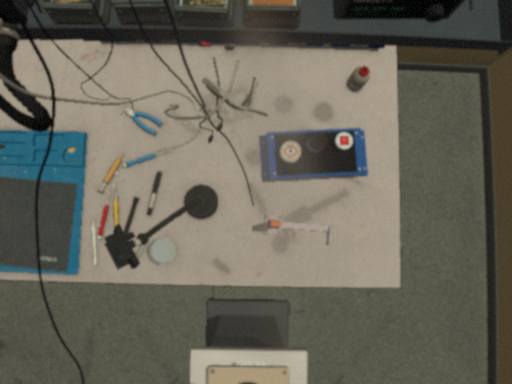

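The scene picture shows the shelf (blue, around 245,150) and the probe standing (orange handle at 296,190, hook at 322,165). The top picture shows the same: shelf 262–367 x 130–180, probe 253–330, row 228. The next step is to enlarge both for precise corners.

```bash
python3 - <<'E'
import cv2,numpy as np
a=cv2.imread('pics/scene.png')[95:225,195:345];b=cv2.imread('pics/top.png')[115:255,240:385]
a=cv2.resize(a,(600,520),interpolation=cv2.INTER_CUBIC);b=cv2.resize(b,(580,560),interpolation=cv2.INTER_CUBIC)
cv2.imwrite('pics/a4.png',a);cv2.imwrite('pics/b4.png',b)
E
```

```text
(no output)
```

View pics/a4.png

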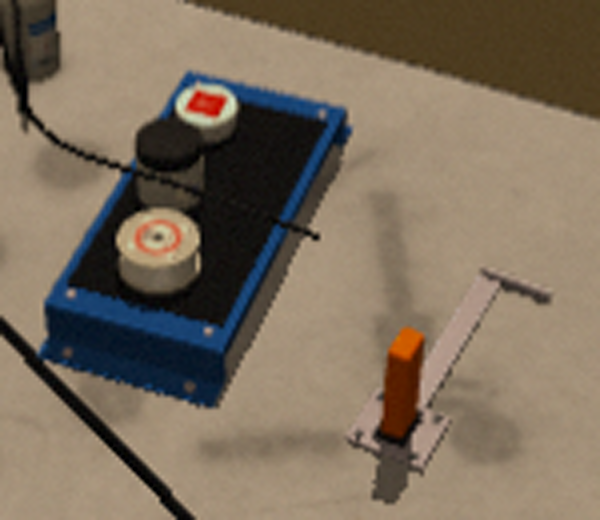

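View pics/b4.png

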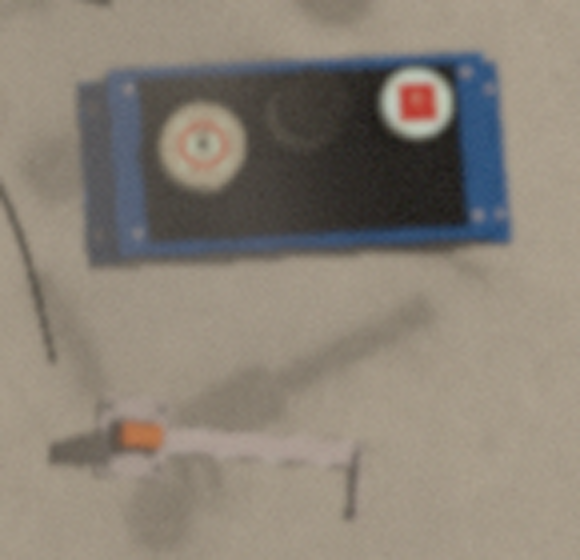

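```bash
cat > fit.py <<'E'
from h import *
from scipy.optimize import least_squares
np.set_printoptions(precision=1,suppress=True)
S={c:snapshot(c) for c in ["scene","top"]}
f=lambda c,p:(np.array(p)+.0)/4+([195,95] if c=="scene" else [240,115])
T=lambda q,p:np.array([q[0]+np.cos(q[2])*p[0]-np.sin(q[2])*p[1],q[1]+np.sin(q[2])*p[0]+np.cos(q[2])*p[1],p[2]])
def fit(obs,q0,show=True):
    g=lambda q:np.concatenate([proj(S[c],T(q,p))-f(c,x) for c,p,x in obs])
    r=least_squares(g,q0,loss="soft_l1");print(r.x,"yaw deg",np.degrees(r.x[2]));
    if show:print(r.fun.reshape(-1,2)if len(r.fun)==2*len(obs) else r.fun)
    return r.x
sh=[("scene",(-65,131,37),(218,350)),("scene",(-65,-131,37),(347,110)),("scene",(65,131,37),(48,300)),("scene",(65,-131,37),(190,74)),
("scene",(-65,150,1),(214,406)),("scene",(65,150,1),(42,356)),
("top",(65,131,37),(108,72)),("top",(-65,150,1),(90,266)),("top",(65,150,1),(79,86)),("top",(-65,-150,1),(511,242)),("top",(65,-150,1),(494,64))]
pr=[("scene",(160,9,8),(484,270)),("scene",(160,-45,8),(550,294)),("scene",(-24,28,4),(350,440)),("scene",(-24,-28,4),(424,472)),("scene",(24,-28,4),(450,418)),("scene",(13,8,88),(395,332)),
("top",(160,9,8),(358,445)),("top",(158,-45,8),(349,520)),("top",(0,0,88),(141,436)),("top",(24,28,4),(166,402)),("top",(24,-28,4),(162,474))]
if __name__=="__main__":
    for c in ("scene","top"):
        print(c); fit([o for o in sh if o[0]==c],[690,-170,.05],0); fit([o for o in pr if o[0]==c],[495,-58,-1.7],0)
    fit(sh,[690,-170,.05]); fit(pr,[495,-58,-1.7])
    # lamp base / holder
    for sp,tp in [((240,252),(201,202)),((262,278),(123,248))]:
        o1,d1=ray(S["scene"],sp);o2,d2=ray(S["top"],tp)
        A=np.c_[d1,-d2];t=np.linalg.lstsq(A,o2-o1,rcond=None)[0];print(o1+d1*t[0],o2+d2*t[1])
E
python3 fit.py
```

```text
scene
[ 683.5 -171.4    0.1] yaw deg 4.116126436595521
[488.4 -56.   -1.6] yaw deg -93.26655515153429
top
[ 685.6 -171.9    0.1] yaw deg 4.572187852667387
[492.  -56.8  -1.6] yaw deg -94.01793918695455
[ 684.8 -171.8    0.1] yaw deg 4.400064389416227
[[ 1.3  0.1]
 [ 0.2 -1.2]
 [-1.1  0.2]
 [-0.6 -1.6]
 [ 0.   0.1]
 [-1.3 -0.1]
 [-0.3  0. ]
 [-0.4  0.6]
 [-0.4 -0.1]
 [ 0.4  0.7]
 [ 0.7  0.1]]
[490.1 -56.4  -1.6] yaw deg -93.51994283978058
[[-1.  -0.8]
 [ 0.2 -0.3]
 [-2.1 -0.1]
 [-1.1 -0. ]
 [-0.   0.7]
 [ 1.6 -1.3]
 [ 0.5 -0.1]
 [ 0.8  0.7]
 [-1.2  0.4]
 [-0.1 -0.1]
 [-0.6  2.1]]
[550.4 141.1   8.3] [548.8 140.5   8.1]
[427.9 286.7 217.5] [429.2 287.2 217.5]
```

>>> send_rows --steps '[[[0,0,2],[0,0,0]],[[0,0,4],[0,0,0]],[[1,-1.5,5.5],[0,0,-0.15]],[[2,-3.5,6],[0,0,-0.3]],[[3,-5.4,6],[0,0,-0.5]],[[4,-7.2,6],[0,0,-0.7]],[[5,-9,6],[0,0,-0.85]],[[6,-10.9,6],[0,0,-1.0]],[[7,-12.7,6],[0,0,-1.15]],[[8,-14.5,6],[0,0,-1.3]]]' --fingers 0.4

```text
time: 2.65
tool_pos: [372.2, 159.0, 411.6]
tcp_rot: [179.9, -0.0, 91.9]
ft_force: [0.6, 0.3, -0.5]
finger_gap: 51.3
grip_force: 0.0
```

>>> send_rows --steps '[[[1,-1.8,-0.5],[0,0,-0.05]],[[2,-3.6,-1],[0,0,-0.1]],[[3,-5.4,-2],[0,0,-0.1]],[[3.72,-6.84,-3.5],[0,0,-0.1]],[[3.72,-6.84,-5.3],[0,0,-0.1]],[[3.72,-6.84,-7],[0,0,-0.1]],[[3.72,-6.84,-8],[0,0,-0.1]],[[3.72,-6.84,-8],[0,0,-0.1]],[[3.72,-6.84,-8],[0,0,-0.1]]]'

```text
time: 3.78
tool_pos: [484.2, -44.4, 173.1]
tcp_rot: [179.9, 0.0, 86.5]
ft_force: [1.5, -0.7, 0.6]
finger_gap: 51.4
grip_force: 0.0
```

```bash
python3 - <<'E'
from h import *
s=snapshot("scene"); t=snapshot("top"); print(sense()["tool_pos"],sense()["tcp_rot"])
a=cv2.resize(s["img"][95:225,215:345],(400,400),interpolation=cv2.INTER_CUBIC);b=cv2.resize(t["img"][135:265,225:355],(400,400),interpolation=cv2.INTER_CUBIC)
cv2.imwrite("pics/pre.png",np.hstack([a,b])[:,:,::-1])
E
```

```text
[484.74454529 -44.52469346 173.71824912] [1.79785478e+02 2.92241553e-02 8.64574600e+01]
```

View pics/pre.png

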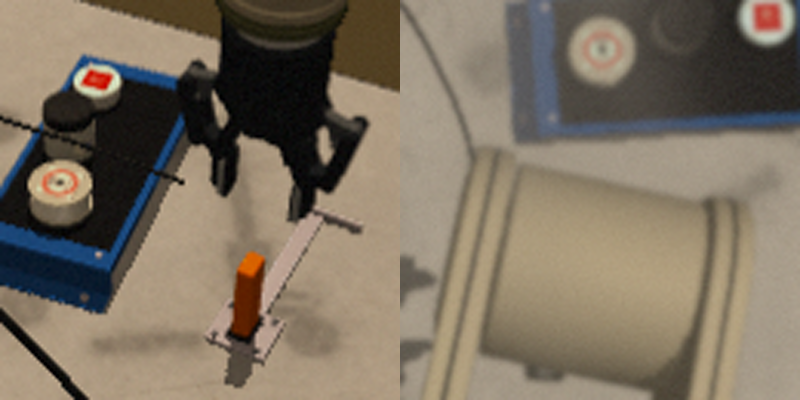

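The picture shows the open fingers above the handle (left pane: handle at 250,265). The arm is 12 mm short in y, so I correct that and descend.

>>> send_rows --steps '[[[0.18,-0.4,0],[0,0,0]],[[0.18,-0.4,-1.2],[0,0,0]],[[0.18,-0.4,-2.5],[0,0,0]],[[0.18,-0.4,-3.6],[0,0,0]],[[0.18,-0.4,-4.26],[0,0,0]],[[0.18,-0.4,-4.26],[0,0,0]],[[0.18,-0.4,-4.26],[0,0,0]]]'

```text
time: 4.75
tool_pos: [489.9, -56.9, 44.9]
tcp_rot: [179.9, 0.0, 86.4]
ft_force: [-0.5, -0.9, -0.2]
finger_gap: 51.3
grip_force: 0.0
```

>>> send_rows --steps '[[[0,0,0],[0,0,0]],[[0,0,0],[0,0,0]],[[0,0,0],[0,0,0]],[[0,0,0],[0,0,0]],[[0,0,0],[0,0,0]],[[0,0,0],[0,0,0]],[[0,0,0],[0,0,0]],[[0,0,0],[0,0,0]]]' --fingers 1 --squeeze 80

```text
time: 5.75
tool_pos: [489.6, -56.5, 44.4]
tcp_rot: [179.9, 0.0, 86.5]
ft_force: [1.2, -0.1, 6.0]
finger_gap: 15.0
grip_force: 79.0
```

>>> send_rows --steps '[[[0,0,0.3],[0,0,0]],[[-0.5,-0.4,0.5],[0,0,0.15]],[[-1.1,-0.9,0.5],[0,0,0.33]],[[-1.7,-1.59,0.5],[0,0,0.51]],[[-1.7,-1.59,0.5],[0,0,0.69]],[[-1.7,-1.59,0.5],[0,0,0.87]],[[-1.7,-1.59,0.5],[0,0,1.05]],[[-1.7,-1.59,0.5],[0,0,1.23]],[[-1.7,-1.59,0.5],[0,0,1.41]],[[-1.7,-1.59,0.5],[0,0,1.56]]]'

```text
time: 7.0
tool_pos: [436.9, -103.8, 58.2]
tcp_rot: [180.0, -0.1, 176.1]
ft_force: [0.9, -0.3, -1.8]
finger_gap: 15.0
grip_force: 78.2
```

>>> send_rows --steps '[[[0,0,0],[0,0,0.15]],[[0,0,0],[0,0,0.15]],[[0,0,0],[0,0,0.15]],[[0,0,0],[0,0,0.15]]]'

```text
time: 7.5
tool_pos: [437.6, -104.0, 58.5]
tcp_rot: [180.0, -0.0, -175.7]
ft_force: [0.3, 0.9, -2.1]
finger_gap: 15.1
grip_force: 78.2
```

```bash
python3 - <<'E'
from h import *
np.set_printoptions(precision=1,suppress=True)
s=snapshot("scene"); t=snapshot("top"); q=sense();print(q["tool_pos"],q["tcp_rot"],q["ft_force"])
a=cv2.resize(s["img"][105:235,215:345],(400,400),interpolation=cv2.INTER_CUBIC);b=cv2.resize(t["img"][125:255,235:365],(400,400),interpolation=cv2.INTER_CUBIC)
cv2.imwrite("pics/held.png",np.hstack([a,b])[:,:,::-1])
for c,ss in(("scene",s),("top",t)):
  for n,z in(("probe_hook",12),("probe_grip",70)):
    for r in finder.pinpoint(n,c)[:1]:
        px=np.array(r["at"])*[512,384];print(c,n,px,r["confidence"],at(ss,px,z))
E
```

```text
[ 437.6 -104.    58.5] [ 180.    -0.  -175.6] [-0.2  1.  -2.2]
scene probe_hook [263.7 170.2] 0.97 [ 606.9 -122.2   12. ]
scene probe_grip [321.5 179.3] 0.94 [ 438.4 -105.1   70. ]
top probe_hook [290.5 182.7] 0.78 [ 607.  -105.5   12. ]
```

View pics/held.png

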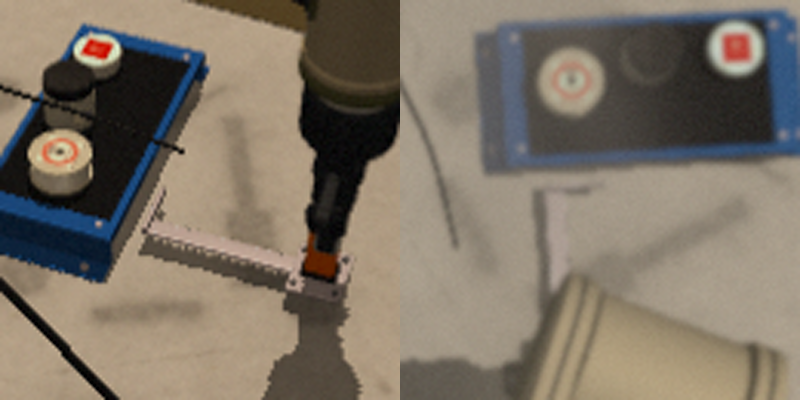

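```bash
python3 - <<'E'
from h import *
np.set_printoptions(precision=1,suppress=True)
s=snapshot("scene"); t=snapshot("top")
k=130/400
for p in[(137,189),(192,187)]: print("top",at(t,np.array(p)*k+[235,125],20))
for p in[(141,248),(162,190),(143,235)]: print("scene",at(s,np.array(p)*k+[215,105],18))
a=np.radians(4.4);R=np.array([[np.cos(a),-np.sin(a)],[np.sin(a),np.cos(a)]])
for p in[(160,9),(160,-45),(160,-18)]: print("model",R@p+[437.6,-104])
E
python3 -c "
import cv2
a=cv2.imread('pics/held.png');cv2.imwrite('pics/h2.png',cv2.resize(a[150:300,100:260],(750,600),interpolation=2)) "
```

```text
top [595.2 -74.5  20. ]
top [ 598.  -123.7   20. ]
scene [588.6 -62.6  18. ]
scene [ 600.  -133.6   18. ]
scene [593.2 -77.1  18. ]
model [596.4 -82.8]
model [ 600.6 -136.6]
model [ 598.5 -109.7]
```

View pics/h2.png

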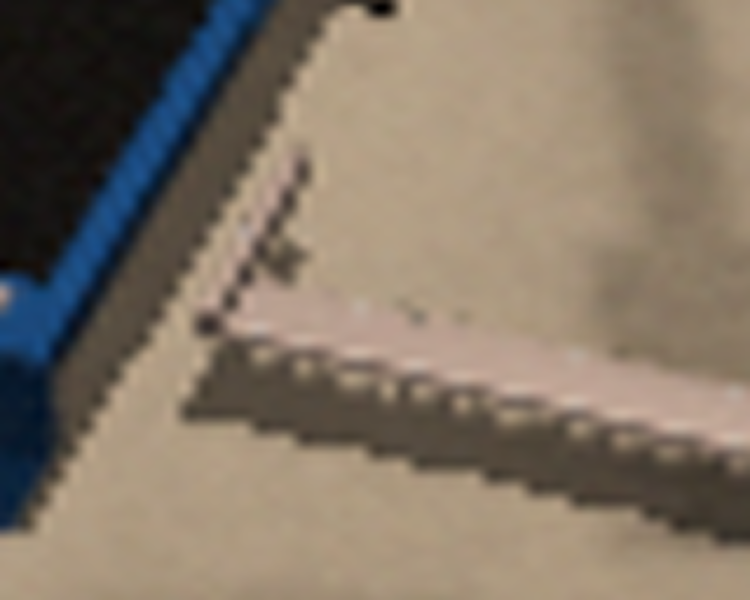

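>>> send_rows --steps '[[[0,-0.21,-0.2],[0,0,0.1]],[[0,-0.21,-0.41],[0,0,0.1]],[[0,-0.21,-0.41],[0,0,0.1]],[[0.3,-0.21,-0.41],[0,0,0.1]],[[0.6,-0.21,-0.41],[0,0,0.1]],[[0.9,-0.21,-0.41],[0,0,0.1]],[[1.2,-0.21,-0.41],[0,0,0.1]],[[1.5,-0.21,-0.41],[0,0,0.1]],[[1.61,-0.21,-0.41],[0,0,0.1]],[[1.61,-0.21,-0.41],[0,0,0.1]]]'

```text
time: 9.15
tool_pos: [486.1, -110.3, 46.1]
tcp_rot: [180.0, -0.0, -169.8]
ft_force: [-0.2, -0.3, -2.3]
finger_gap: 15.3
grip_force: 78.3
```

>>> send_rows --steps '[[[0,0,0],[0,0,0]],[[0,0,0],[0,0,0]],[[0,0,0],[0,0,0]]]'

```text
time: 9.52
tool_pos: [485.9, -110.3, 46.2]
tcp_rot: [-180.0, 0.0, -169.9]
ft_force: [0.6, -0.7, -1.2]
finger_gap: 15.4
grip_force: 78.3
```

```bash
cat > st.py <<'E'
from h import *
np.set_printoptions(precision=2,suppress=True)
def st():
    q=sense();p=q["tool_pos"];yaw=np.radians((q["tcp_rot"][2]+180)%360);a=np.radians(4.4)
    R=lambda t:np.array([[np.cos(t),-np.sin(t)],[np.sin(t),np.cos(t)]])
    f=R(a).T@q["ft_force"][:2]
    S=lambda v:R(a).T@(p[:2]+R(yaw)@v-[685,-174])
    print("t",q["time"],"p",p,"rot",q["tcp_rot"],"F shelf",f,q["ft_force"][2],"Tq",q["wrist_torque"],"L",S([160,9]),"R",S([160,-45]),"O",S([0,0]))
if __name__=="__main__": st()
E
python3 st.py
```

```text
t 9.525 p [ 485.88 -110.33   46.22] rot [-180.      0.   -169.85] F shelf [ 0.53 -0.78] -1.2349137306649847 Tq [-0.01  0.04  0.  ] L [-35.35 103.74] R [-29.94  50.01] O [-193.64   78.76]
```

>>> send_rows --steps '[[[0.1,0.008,0],[0,0,0]],[[0.2,0.015,0],[0,0,0]],[[0.3,0.023,0],[0,0,0]],[[0.37,0.028,0],[0,0,0]],[[0.37,0.028,0],[0,0,0]]]'

```text
time: 10.15
tool_pos: [497.3, -109.5, 46.2]
tcp_rot: [180.0, 0.0, -169.8]
ft_force: [-0.1, -0.9, -1.1]
finger_gap: 15.3
grip_force: 78.3
```

```bash
python3 st.py
```

```text
t 10.15 p [ 497.29 -109.45   46.18] rot [ 180.      0.   -169.84] F shelf [-0.18 -0.94] -1.139184493660219 Tq [-0.03  0.09  0.03] L [-23.92 103.76] R [-18.5   50.03] O [-182.21   78.76]
```

>>> send_rows --steps '[[[0.045,0.0035,0],[0,0,0]],[[0.09,0.007,0],[0,0,0]],[[0.09,0.007,0],[0,0,0]],[[0.09,0.007,0],[0,0,0]]]'

```text
time: 10.65
tool_pos: [499.8, -109.3, 46.2]
tcp_rot: [180.0, -0.0, -169.8]
ft_force: [0.0, 0.9, -2.1]
finger_gap: 15.2
grip_force: 78.3
```

>>> send_rows --steps '[[[0.045,0.0035,0],[0,0,0]],[[0.09,0.007,0],[0,0,0]],[[0.09,0.007,0],[0,0,0]],[[0.09,0.007,0],[0,0,0]]]'

```text
time: 11.15
tool_pos: [502.5, -109.1, 46.2]
tcp_rot: [-180.0, -0.0, -169.8]
ft_force: [-0.3, 0.6, -2.0]
finger_gap: 14.8
grip_force: 78.3
```

>>> send_rows --steps '[[[0.045,0.0035,0],[0,0,0]],[[0.09,0.007,0],[0,0,0]],[[0.09,0.007,0],[0,0,0]],[[0.09,0.007,0],[0,0,0]]]'

```text
time: 11.65
tool_pos: [505.2, -108.8, 46.2]
tcp_rot: [180.0, -0.0, -169.8]
ft_force: [0.1, 0.1, -2.5]
finger_gap: 15.0
grip_force: 78.3
```

>>> send_rows --steps '[[[0.045,0.0035,0],[0,0,0]],[[0.09,0.007,0],[0,0,0]],[[0.09,0.007,0],[0,0,0]],[[0.09,0.007,0],[0,0,0]]]'

```text
time: 12.15
tool_pos: [507.9, -108.6, 46.2]
tcp_rot: [180.0, -0.0, -169.8]
ft_force: [-0.3, 0.7, -1.9]
finger_gap: 14.9
grip_force: 78.3
```

>>> send_rows --steps '[[[0.045,0.0035,0],[0,0,0]],[[0.09,0.007,0],[0,0,0]],[[0.09,0.007,0],[0,0,0]],[[0.09,0.007,0],[0,0,0]]]'

```text
time: 12.65
tool_pos: [510.6, -108.4, 46.2]
tcp_rot: [180.0, -0.0, -169.8]
ft_force: [0.1, 0.3, -1.5]
finger_gap: 15.0
grip_force: 78.3
```

>>> send_rows --steps '[[[0.045,0.0035,0],[0,0,0]],[[0.09,0.007,0],[0,0,0]],[[0.09,0.007,0],[0,0,0]],[[0.09,0.007,0],[0,0,0]]]'

```text
time: 13.15
tool_pos: [513.3, -108.2, 46.2]
tcp_rot: [-180.0, 0.0, -169.8]
ft_force: [-1.3, 0.4, -1.4]
finger_gap: 15.0
grip_force: 78.3
```

>>> send_rows --steps '[[[0,0,0],[0,0,0]]]'

```text
time: 13.28
tool_pos: [513.3, -108.2, 46.2]
tcp_rot: [180.0, -0.0, -169.8]
ft_force: [0.7, -0.0, -2.1]
finger_gap: 14.9
grip_force: 78.3
```

>>> send_rows --steps '[[[0,0,0],[0,0,0]]]'

```text
time: 13.4
tool_pos: [513.3, -108.2, 46.2]
tcp_rot: [-180.0, -0.0, -169.8]
ft_force: [0.2, -0.2, -2.4]
finger_gap: 15.1
grip_force: 78.3
```

Noise (σ≈0.7). Continue.

>>> send_rows --steps '[[[0.045,0.0035,0],[0,0,0]],[[0.09,0.007,0],[0,0,0]],[[0.09,0.007,0],[0,0,0]],[[0.09,0.007,0],[0,0,0]]]'

```text
time: 13.9
tool_pos: [516.0, -108.0, 46.2]
tcp_rot: [180.0, -0.0, -169.8]
ft_force: [0.5, 0.6, -2.4]
finger_gap: 14.9
grip_force: 78.3
```

>>> send_rows --steps '[[[0.045,0.0035,0],[0,0,0]],[[0.09,0.007,0],[0,0,0]],[[0.09,0.007,0],[0,0,0]]]'

```text
time: 14.28
tool_pos: [518.9, -107.8, 46.2]
tcp_rot: [-180.0, 0.0, -169.8]
ft_force: [-0.6, 0.4, -1.6]
finger_gap: 15.2
grip_force: 78.3
```

>>> send_rows --steps '[[[0.04,0.003,0],[0,0,0]],[[0.08,0.006,0],[0,0,0]],[[0.08,0.006,0],[0,0,0]]]'

```text
time: 14.65
tool_pos: [521.2, -107.6, 46.2]
tcp_rot: [-180.0, 0.0, -169.8]
ft_force: [0.2, 0.1, -2.8]
finger_gap: 14.9
grip_force: 78.3
```

>>> send_rows --steps '[[[0.045,0.0035,0],[0,0,0]],[[0.09,0.007,0],[0,0,0]],[[0.09,0.007,0],[0,0,0]]]'

```text
time: 15.02
tool_pos: [523.9, -107.4, 46.2]
tcp_rot: [-180.0, 0.0, -169.8]
ft_force: [-0.1, 0.3, -1.6]
finger_gap: 15.2
grip_force: 78.3
```

>>> send_rows --steps '[[[0.045,0.0035,0],[0,0,0]],[[0.09,0.007,0],[0,0,0]],[[0.09,0.007,0],[0,0,0]]]'

```text
time: 15.4
tool_pos: [526.6, -107.2, 46.2]
tcp_rot: [-180.0, 0.0, -169.8]
ft_force: [0.3, 0.1, -2.0]
finger_gap: 15.0
grip_force: 78.3
```

>>> send_rows --steps '[[[0.045,0.0035,0],[0,0,0]],[[0.09,0.007,0],[0,0,0]],[[0.09,0.007,0],[0,0,0]]]'

```text
time: 15.78
tool_pos: [529.3, -107.0, 46.2]
tcp_rot: [-180.0, 0.0, -169.8]
ft_force: [0.5, 0.7, -0.8]
finger_gap: 15.0
grip_force: 78.3
```

>>> send_rows --steps '[[[0.045,0.0035,0],[0,0,0]],[[0.09,0.007,0],[0,0,0]],[[0.09,0.007,0],[0,0,0]]]'

```text
time: 16.15
tool_pos: [531.9, -106.8, 46.2]
tcp_rot: [180.0, -0.0, -169.8]
ft_force: [-0.5, 0.5, -1.4]
finger_gap: 14.9
grip_force: 78.3
```

>>> send_rows --steps '[[[0.045,0.0035,0],[0,0,0]],[[0.09,0.007,0],[0,0,0]],[[0.09,0.007,0],[0,0,0]]]'

```text
time: 16.52
tool_pos: [534.2, -106.5, 46.0]
tcp_rot: [180.0, -0.1, -169.8]
ft_force: [-4.3, 0.3, 0.0]
finger_gap: 15.2
grip_force: 78.6
```

>>> send_rows --steps '[[[-0.03,-0.002,0],[0,0,0]],[[-0.03,-0.002,0],[0,0,0]],[[-0.03,-0.002,0],[0,0,0]]]'

```text
time: 16.9
tool_pos: [533.6, -106.6, 46.2]
tcp_rot: [180.0, -0.0, -169.9]
ft_force: [-3.6, -0.5, -1.4]
finger_gap: 15.0
grip_force: 78.6
```

>>> send_rows --steps '[[[0,0,0],[0,0,0]]]'

```text
time: 17.02
tool_pos: [533.6, -106.6, 46.1]
tcp_rot: [180.0, -0.0, -169.8]
ft_force: [-3.1, 0.9, -1.1]
finger_gap: 15.0
grip_force: 78.6
```

>>> send_rows --steps '[[[0,0,0],[0,0,0]]]'

```text
time: 17.15
tool_pos: [533.7, -106.6, 46.2]
tcp_rot: [180.0, -0.0, -169.8]
ft_force: [-3.9, -0.3, -1.3]
finger_gap: 15.0
grip_force: 78.6
```

```bash
python3 st.py
```

```text
t 17.15 p [ 533.68 -106.63   46.17] rot [ 180.     -0.   -169.85] F shelf [-3.95  0.05] -1.3398320687302894 Tq [ 0.01  0.54 -0.03] L [ 12.59 103.77] R [18.   50.04] O [-145.7    78.78]
```

>>> send_rows --steps '[[[-0.3,-0.02,0],[0,0,0]],[[-0.6,0.1,0],[0,0,0]],[[-0.8,0.4,0],[0,0,-0.07]],[[-0.8,0.7,0],[0,0,-0.14]],[[-0.8,0.99,0],[0,0,-0.2]],[[-0.8,0.99,0],[0,0,-0.2]],[[-0.5,0.99,0],[0,0,-0.2]],[[-0.26,0.99,0],[0,0,-0.2]],[[-0.26,0.99,0],[0,0,-0.2]],[[-0.26,0.99,0],[0,0,-0.2]]]'

```text
time: 18.4
tool_pos: [525.8, -77.0, 46.0]
tcp_rot: [180.0, -0.0, 178.7]
ft_force: [0.3, -0.1, -2.6]
finger_gap: 15.0
grip_force: 78.3
```

```bash
python3 st.py
```

```text
t 18.4 p [525.84 -77.01  46.01] rot [179.99  -0.03 178.7 ] F shelf [ 0.27 -0.09] -2.5994530808585656 Tq [0.05 0.08 0.02] L [  8.85 101.97] R [ 3.49 48.23] O [-151.25  108.91]
```

>>> send_rows --steps '[[[0.045,0.0035,0],[0,0,0]],[[0.09,0.007,0],[0,0,0]],[[0.09,0.007,0],[0,0,0]]]'

```text
time: 18.77
tool_pos: [528.7, -76.7, 46.2]
tcp_rot: [-180.0, 0.0, 178.7]
ft_force: [0.2, -0.5, -2.0]
finger_gap: 14.8
grip_force: 78.3
```

>>> send_rows --steps '[[[0.045,0.0035,0],[0,0,0]],[[0.09,0.007,0],[0,0,0]],[[0.09,0.007,0],[0,0,0]]]'

```text
time: 19.15
tool_pos: [531.4, -76.5, 46.2]
tcp_rot: [-180.0, 0.0, 178.7]
ft_force: [0.0, 0.5, -2.1]
finger_gap: 15.0
grip_force: 78.3
```

>>> send_rows --steps '[[[0.045,0.0035,0],[0,0,0]],[[0.09,0.007,0],[0,0,0]],[[0.09,0.007,0],[0,0,0]]]'

```text
time: 19.52
tool_pos: [534.0, -76.3, 46.1]
tcp_rot: [180.0, -0.0, 178.7]
ft_force: [-1.2, -0.3, -1.4]
finger_gap: 15.3
grip_force: 78.3
```

>>> send_rows --steps '[[[0.03,0.0023,0],[0,0,0]],[[0.03,0.0023,0],[0,0,0]],[[0.03,0.0023,0],[0,0,0]]]'

```text
time: 19.9
tool_pos: [534.8, -76.3, 46.1]
tcp_rot: [-180.0, -0.0, 178.7]
ft_force: [-1.7, -0.0, -0.0]
finger_gap: 15.1
grip_force: 78.3
```

```bash
python3 st.py
```

```text
t 19.9 p [534.76 -76.25  46.14] rot [-180.     -0.02  178.69] F shelf [-1.68  0.11] -0.010319399143801533 Tq [-0.05  0.35 -0.03] L [ 17.8  102.03] R [12.43 48.3 ] O [-142.3   108.99]
```

>>> send_rows --steps '[[[-0.25,0,0],[0,0,0]],[[-0.4,-0.2,0],[0,0,0.045]],[[-0.4,-0.4,0],[0,0,0.089]],[[-0.4,-0.575,0],[0,0,0.089]],[[-0.2,-0.575,0],[0,0,0.089]],[[-0.05,-0.575,0],[0,0,0.089]],[[0,-0.575,0],[0,0,0.089]],[[0.03,-0.575,0],[0,0,0.089]],[[0.03,-0.575,0],[0,0,0.089]],[[0.03,-0.575,0],[0,0,0.089]]]'

```text
time: 21.15
tool_pos: [535.6, -93.4, 46.1]
tcp_rot: [180.0, -0.0, -176.2]
ft_force: [-1.7, 0.6, -2.0]
finger_gap: 15.4
grip_force: 78.5
```

```bash
python3 st.py
```

```text
t 21.15 p [535.6  -93.37  46.08] rot [ 179.99   -0.02 -176.2 ] F shelf [-1.65  0.74] -2.0284646509911406 Tq [ 0.03  0.3  -0.03] L [17.31 99.17] R [16.74 45.17] O [-142.77   91.86]
```

>>> send_rows --steps '[[[0.015,0,0],[0,0,0]],[[0.026,-0.16,0],[0,0,0]],[[0.037,-0.33,0],[0,0,0]],[[0.048,-0.5,0],[0,0,0]],[[0.059,-0.66,0],[0,0,0]],[[0.059,-0.66,0],[0,0,0]],[[0.059,-0.66,0],[0,0,0]]]'

```text
time: 22.02
tool_pos: [537.5, -113.5, 46.1]
tcp_rot: [-180.0, -0.0, -176.2]
ft_force: [-2.3, 0.1, -2.6]
finger_gap: 14.9
grip_force: 78.2
```

```bash
python3 st.py
```

```text
t 22.025 p [ 537.53 -113.51   46.14] rot [-179.99   -0.01 -176.23] F shelf [-2.25  0.3 ] -2.6428110732483514 Tq [-0.03  0.72 -0.09] L [17.69 78.86] R [17.09 24.86] O [-142.4    71.62]
```

```bash
cat > avg.py <<'E'
from h import *
import sys
np.set_printoptions(precision=2,suppress=True)
F=[];T=[]
for _ in range(6):
    snapshot("top");q=sense();F.append(q["ft_force"]);T.append(q["wrist_torque"])
print("F",np.mean(F,0),"T",np.mean(T,0),np.std(T,0))
from st import st; st()
E
python3 avg.py
```

```text
F [-2.19 -0.37 -2.9 ] T [-0.1   0.73 -0.16] [0.04 0.03 0.04]
t 22.325 p [ 537.59 -113.36   46.2 ] rot [-179.99    0.   -176.21] F shelf [-1.7   0.24] -2.872252086562968 Tq [-0.12  0.73 -0.16] L [17.76 79.07] R [17.19 25.08] O [-142.33   71.77]
```

>>> send_rows --steps '[[[0.011,-0.16,0],[0,0,0]],[[0.022,-0.33,0],[0,0,0]],[[0.033,-0.5,0],[0,0,0]],[[0.044,-0.66,0],[0,0,0]],[[0.055,-0.83,0],[0,0,0]],[[0.066,-1.0,0],[0,0,0]],[[0.066,-1.0,0],[0,0,0]]]'

```text
time: 23.2
tool_pos: [539.6, -143.8, 46.2]
tcp_rot: [-180.0, 0.0, -176.2]
ft_force: [-2.8, 1.2, -2.2]
finger_gap: 15.1
grip_force: 78.2
```

```bash
python3 avg.py
```

```text
F [-2.61 -0.11 -2.42] T [-0.02  0.75 -0.1 ] [0.05 0.03 0.05]
t 23.5 p [ 539.62 -143.4    46.26] rot [-179.98    0.01 -176.21] F shelf [-3.53 -0.17] -2.2869785896120756 Tq [-0.06  0.69 -0.17] L [17.48 48.96] R [16.91 -5.04] O [-142.6    41.66]
```

>>> send_rows --steps '[[[0.01,-0.16,0],[0,0,-0.005]],[[0.019,-0.33,0],[0,0,-0.005]],[[0.028,-0.5,0],[0,0,-0.005]],[[0.037,-0.66,0],[0,0,-0.005]],[[0.046,-0.83,0],[0,0,-0.005]],[[0.055,-1.0,0],[0,0,-0.005]],[[0.064,-1.17,0],[0,0,-0.005]],[[0.064,-1.17,0],[0,0,-0.005]]]'

```text
time: 24.5
tool_pos: [541.6, -179.0, 46.3]
tcp_rot: [-180.0, 0.0, -176.5]
ft_force: [-2.9, 0.5, -2.6]
finger_gap: 15.5
grip_force: 78.3
```

```bash
python3 avg.py
```

```text
F [-2.21 -0.69 -2.57] T [-0.22  0.55 -0.16] [0.06 0.02 0.02]
t 24.8 p [ 541.63 -178.62   46.35] rot [-179.97    0.02 -176.5 ] F shelf [-1.57 -0.93] -2.4124797071720003 Tq [-0.32  0.51 -0.18] L [16.82 12.88] R [ 15.97 -41.12] O [-143.31    6.4 ]
```

>>> send_rows --steps '[[[0.01,-0.16,0],[0,0,0]],[[0.02,-0.33,0],[0,0,0]],[[0.03,-0.5,0],[0,0,0]],[[0.04,-0.66,0],[0,0,0]],[[0.05,-0.83,0],[0,0,0]],[[0.06,-1.0,0],[0,0,0]],[[0.07,-1.17,0],[0,0,0]],[[0.07,-1.17,0],[0,0,0]]]'

```text
time: 25.8
tool_pos: [543.7, -214.1, 46.3]
tcp_rot: [-180.0, 0.0, -176.5]
ft_force: [-2.0, -0.3, -2.0]
finger_gap: 15.1
grip_force: 78.3
```

```bash
python3 avg.py
```

```text
F [-1.44 -1.3  -1.8 ] T [-0.25  0.46 -0.18] [0.04 0.02 0.04]
t 26.1 p [ 543.71 -213.65   46.35] rot [-179.97    0.02 -176.5 ] F shelf [-2.03 -1.3 ] -1.9374762416630154 Tq [-0.31  0.45 -0.19] L [ 16.2  -22.21] R [ 15.36 -76.2 ] O [-143.92  -28.7 ]
```

>>> send_rows --steps '[[[0.023,-0.16,0],[0,0,0]],[[0.034,-0.33,0],[0,0,0]],[[0.045,-0.5,0],[0,0,0]],[[0.056,-0.66,0],[0,0,0]],[[0.067,-0.83,0],[0,0,0]],[[0.077,-1.0,0],[0,0,0]],[[0.077,-1.0,0],[0,0,0]]]'

```text
time: 26.98
tool_pos: [545.9, -244.1, 46.2]
tcp_rot: [-180.0, 0.0, -176.5]
ft_force: [-1.2, -1.0, -2.3]
finger_gap: 14.9
grip_force: 78.3
```

```bash
python3 avg.py
```

```text
F [-2.14 -0.6  -2.12] T [-0.19  0.61 -0.13] [0.07 0.03 0.06]
t 27.275 p [ 545.97 -243.72   46.31] rot [-179.97    0.01 -176.51] F shelf [-2.3  -0.54] -3.2250804486310667 Tq [-0.28  0.61 -0.2 ] L [ 16.15 -52.38] R [  15.3  -106.37] O [-143.97  -58.85]
```

>>> send_rows --steps '[[[0.01,-0.12,0],[0,0,0]],[[0.02,-0.23,0],[0,0,0]],[[0.025,-0.33,0],[0,0,0]],[[0.025,-0.33,0],[0,0,0]]]'

```text
time: 27.78
tool_pos: [546.6, -253.6, 46.1]
tcp_rot: [180.0, -0.0, -176.5]
ft_force: [-2.1, 1.3, -2.3]
finger_gap: 14.9
grip_force: 78.2
```

```bash
python3 avg.py
```

```text
F [-2.58  0.38 -2.42] T [0.09 0.66 0.04] [0.03 0.02 0.03]
t 28.075 p [ 546.62 -253.46   46.19] rot [-179.99   -0.   -176.49] F shelf [-1.76  0.56] -3.4420661634338483 Tq [0.07 0.67 0.03] L [ 16.06 -62.11] R [  15.21 -116.1 ] O [-144.06  -68.61]
```

>>> send_rows --steps '[[[0.003,-0.05,0],[0,0,0]],[[0.006,-0.1,0],[0,0,0]],[[0.006,-0.1,0],[0,0,0]]]'

```text
time: 28.45
tool_pos: [546.8, -256.5, 46.2]
tcp_rot: [180.0, -0.0, -176.5]
ft_force: [-2.2, 1.9, -1.9]
finger_gap: 15.2
grip_force: 78.3
```

```bash
python3 avg.py
```

```text
F [-2.15  1.21 -2.23] T [0.25 0.66 0.14] [0.02 0.03 0.03]
t 28.75 p [ 546.85 -256.44   46.23] rot [-179.99    0.   -176.49] F shelf [-1.64  1.2 ] -2.097866513769273 Tq [0.23 0.66 0.11] L [ 16.06 -65.1 ] R [  15.21 -119.09] O [-144.06  -71.6 ]
```

>>> send_rows --steps '[[[0.003,-0.04,0],[0,0,0]],[[0.005,-0.07,0],[0,0,0]],[[0.005,-0.07,0],[0,0,0]]]'

```text
time: 29.12
tool_pos: [547.0, -258.6, 46.2]
tcp_rot: [-180.0, 0.0, -176.5]
ft_force: [-3.0, 1.8, -2.0]
finger_gap: 15.5
grip_force: 78.3
```

```bash
python3 avg.py
```

```text
F [-2.76  1.69 -1.82] T [0.25 0.67 0.15] [0.02 0.02 0.03]
t 29.425 p [ 546.99 -258.52   46.2 ] rot [-180.      0.   -176.49] F shelf [-3.41  2.19] -1.64824872186322 Tq [0.27 0.66 0.12] L [ 16.03 -67.18] R [  15.19 -121.18] O [-144.09  -73.69]
```

>>> send_rows --steps '[[[0.003,-0.04,0],[0,0,0]],[[0.005,-0.07,0],[0,0,0]],[[0.005,-0.07,0],[0,0,0]]]'

```text
time: 29.8
tool_pos: [547.2, -260.7, 46.2]
tcp_rot: [-180.0, 0.0, -176.5]
ft_force: [-3.4, 0.4, -2.3]
finger_gap: 15.4
grip_force: 78.3
```

```bash
python3 avg.py
```

```text
F [-2.71  1.38 -1.93] T [0.25 0.66 0.14] [0.03 0.03 0.03]
t 30.1 p [ 547.14 -260.62   46.2 ] rot [-179.99    0.   -176.49] F shelf [-3.45  2.13] -2.318642140324628 Tq [0.2  0.66 0.14] L [ 16.02 -69.28] R [  15.18 -123.28] O [-144.1   -75.79]
```

>>> send_rows --steps '[[[0.003,-0.04,0],[0,0,0]],[[0.005,-0.07,0],[0,0,0]],[[0.005,-0.07,0],[0,0,0]]]'

```text
time: 30.48
tool_pos: [547.2, -262.5, 46.1]
tcp_rot: [180.0, -0.0, -176.5]
ft_force: [-3.2, 2.9, -1.3]
finger_gap: 14.6
grip_force: 78.4
```

```bash
python3 avg.py
```

```text
F [-3.44  2.99 -1.45] T [0.57 0.77 0.36] [0.04 0.04 0.03]
t 30.775 p [ 547.19 -262.54   46.13] rot [ 179.99   -0.01 -176.49] F shelf [-3.99  3.35] -1.2300847823248398 Tq [0.56 0.74 0.42] L [ 15.93 -71.18] R [  15.09 -125.17] O [-144.19  -77.71]
```

>>> send_rows --steps '[[[-0.05,0.08,0],[0,0,0]],[[-0.25,0.06,0],[0,0,0]],[[-0.55,0.04,0],[0,0,0]],[[-0.85,0.01,0],[0,0,0]],[[-1.15,-0.01,0],[0,0,0]],[[-1.45,-0.03,0],[0,0,0]],[[-1.75,-0.05,0],[0,0,0]],[[-2.05,-0.08,0],[0,0,0]],[[-2.3,-0.1,0],[0,0,0]],[[-2.4,-0.1,0],[0,0,0]]]'

```text
time: 32.02
tool_pos: [474.7, -265.7, 46.1]
tcp_rot: [180.0, -0.0, -176.5]
ft_force: [0.0, 0.1, -2.8]
finger_gap: 15.6
grip_force: 78.3
```

```bash
python3 avg.py
```

```text
F [-0.12  0.06 -1.96] T [-0.01  0.1   0.  ] [0.04 0.02 0.02]
t 32.325 p [ 475.49 -265.67   46.22] rot [-180.      0.01 -176.49] F shelf [ 0.42 -0.4 ] -2.254565223153355 Tq [ 0.03  0.09 -0.03] L [-55.8 -68.8] R [ -56.64 -122.8 ] O [-215.92  -75.33]
```

Clear of contact; keep drawing another 70 mm.

>>> send_rows --steps '[[[-0.2,-0.015,0],[0,0,0]],[[-0.5,-0.04,0],[0,0,0]],[[-0.8,-0.06,0],[0,0,0]],[[-1.1,-0.08,0],[0,0,0]],[[-1.4,-0.1,0],[0,0,0]],[[-1.7,-0.13,0],[0,0,0]],[[-2.0,-0.15,0],[0,0,0]],[[-2.2,-0.17,0],[0,0,0]],[[-2.33,-0.18,0],[0,0,0]],[[-2.33,-0.18,0],[0,0,0]]]'

```text
time: 33.58
tool_pos: [405.2, -271.1, 46.2]
tcp_rot: [-180.0, 0.0, -176.5]
ft_force: [0.1, 0.4, -1.7]
finger_gap: 15.2
grip_force: 78.3
```

```bash
python3 - <<'E'
from h import *
s=snapshot("scene"); t=snapshot("top")
c=proj(t,[550,-270,0]).astype(int);d=proj(s,[550,-270,0]).astype(int);print(c,d)
a=cv2.resize(s["img"][d[1]-50:d[1]+50,d[0]-50:d[0]+50],(400,400),interpolation=cv2.INTER_CUBIC);b=cv2.resize(t["img"][c[1]-50:c[1]+50,c[0]-50:c[0]+50],(400,400),interpolation=cv2.INTER_CUBIC)
cv2.imwrite("pics/out.png",np.hstack([a,b])[:,:,::-1])
from st import st; st()
E
```

```text
[348 204] [301 145]
t 33.675 p [ 405.55 -271.14   46.28] rot [-179.99    0.01 -176.49] F shelf [-0.05  0.36] -1.7689057436564712 Tq [-0.    0.09 -0.02] L [-125.95  -68.9 ] R [-126.79 -122.89] O [-286.07  -75.41]
```

View pics/out.png

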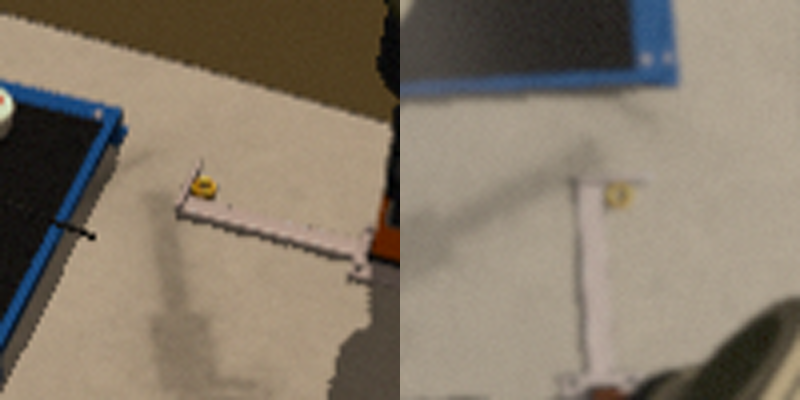

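The brass nut lies in the hook in front of the shelf (left pane 204,187; right pane 618,195). Now I set the probe down.

>>> send_rows --steps '[[[0,0,-0.03],[0,0,0]],[[0,0,-0.06],[0,0,0]],[[0,0,-0.06],[0,0,0]],[[0,0,-0.06],[0,0,0]]]'

```text
time: 34.17
tool_pos: [405.5, -271.1, 44.4]
tcp_rot: [-180.0, 0.0, -176.5]
ft_force: [-0.2, -0.4, -1.3]
finger_gap: 15.1
grip_force: 78.3
```

>>> send_rows --steps '[[[0,0,0],[0,0,0]],[[0,0,0],[0,0,0]],[[0,0,0],[0,0,0]],[[0,0,0],[0,0,0]],[[0,0,0],[0,0,0]],[[0,0,0],[0,0,0]]]' --fingers 0.4

```text
time: 34.92
tool_pos: [405.4, -271.1, 44.4]
tcp_rot: [-180.0, 0.0, -176.5]
ft_force: [-0.3, -0.2, 0.4]
finger_gap: 51.1
grip_force: 0.0
```

>>> send_rows --steps '[[[0,0,0.5],[0,0,0]],[[0,0,1.2],[0,0,0]],[[0,0,2.4],[0,0,0]],[[0,0,3.8],[0,0,0]],[[0,0,5],[0,0,0]],[[0,0,5],[0,0,0]],[[0,0,5],[0,0,0]]]'

```text
time: 35.8
tool_pos: [405.3, -271.1, 194.7]
tcp_rot: [-180.0, 0.0, -176.5]
ft_force: [0.2, 0.8, -0.7]
finger_gap: 50.9
grip_force: 0.0
```

```bash
python3 - <<'E'
from h import *
s=snapshot("scene"); t=snapshot("top")
c=proj(t,[500,-270,0]).astype(int);d=proj(s,[500,-270,0]).astype(int)
a=cv2.resize(s["img"][d[1]-55:d[1]+75,d[0]-65:d[0]+65],(400,400),interpolation=cv2.INTER_CUBIC);b=cv2.resize(t["img"][c[1]-65:c[1]+65,c[0]-65:c[0]+65],(400,400),interpolation=cv2.INTER_CUBIC)
cv2.imwrite("pics/end.png",np.hstack([a,b])[:,:,::-1])
q=sense();print(q["tool_pos"],q["ft_force"],q["time"])
E
```

```text
[ 404.74815527 -270.57729005  193.33653579] [-0.39716699  0.01562223  0.23484559] 35.9
```

View pics/end.png

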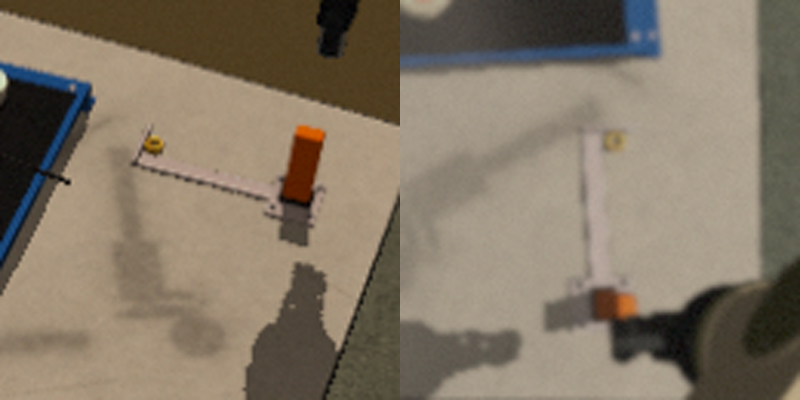

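The probe stands upright and released, with the nut in front of the shelf (left pane 153,145) and the gripper clear above.

```bash
python3 -c "
from bench import order
print(order.hand_in())"
```

```text
the job is handed in; nothing more can be done
None
```

The nut is out on the bench, about 75 mm in front of the shelf edge; the probe stands released on its foot, measured guard force stayed under about 4.5 N, and the job is handed in (no verdict was returned).

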